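# Seat the blade carrier in the setting nest

### The arm

A 7-joint arm with a two-finger parallel gripper is mounted at the origin on the work surface. World frame = base frame: x ahead of the robot, y to its left, z up, the work surface at z = 0. Lengths are in m, angles in rad, forces in N, time in s.
With the tool pointing down it reaches from about 0.425 to 0.875 m from the base axis. Payload 4.7 kg.
Tool frame: the origin (TCP) lies between the finger pads; the fingertips stand 14 mm ahead of it and the grasp point (between the pads) lies 5 mm behind it; z points along the fingers, y is the line along which they close (so a half turn about z gives the same grasp; the last joint's range is limited). The gripper opens to 87 mm and grips with 3 to 60 N. Pads are 19 mm wide; open, the fingers measure 117 mm over their backs; the gripper's body (75 mm by 190 mm) begins 51 mm behind the grasp point.
Start: joints at [0.014, 0.321, -0.07, 1.45, 0.023, 1.371, -0.057], TCP at [0.65, -0, 0.237] pointing down, gripper open.
Joint ranges: [-2.86, 2.86], [-0.3, 2.09], [-1.38, 1.24], [0.06, 2.45], [-1.56, 4.7], [0.09, 2.05], [-2.69, 2.69]. Speed limits (rad/s): [2.57, 2.57, 3.14, 3.14, 3.14, 3.14, 3.14].

### API

Orientations are given as a rotation vector (axis times angle).
In Python, from bench import ctrl gives the robot as it stands.
- The arm moves only by the shell command python3 -m inch 'ROWS' [OPENING] [FORCE]. ROWS is JSON, a list of rows, each a list of 6 numbers: the shift along the world's x, y, z in mm, then the turn, a rotation vector about the world's x, y, z in degrees. In form: [[tx, ty, tz, rx, ry, rz], ...]. A call has 1 to 20 rows; each row is the pose to reach, as a shift and turn from the pose commanded when the call began; what a row does not reach only later rows make up. A row lasts 1/8 s, in which the tool goes at most 62.5 mm and 10.7 degrees, less where a joint would pass 70% of its speed; a pose out of reach is approached as far as the arm can. A call with a gripper value outside its range is refused whole. OPENING is the finger opening in mm, from 0 to 87, set as the call begins (- or left out, the last holds). The fingers move at their own pace and stop on an object; FORCE is the grip in N (left out, the last holds). Time passes only in rows, so rows that repeat a pose let the fingers close. It gives the time, the measured TCP pose, the force, the opening and the grip force at its end, in the units of the state.
- ctrl.get_state(): the state, without advancing time (a new reading comes with each control period).
- ctrl.get_image(name): name is "scene" or "side" or "wrist"; returns (picture, depth): 480x640x3 uint8, red, green, blue; 480x640 float32, m along the optical axis (not along the pixel's ray), 0 where there is no reading.
- ctrl.camera_params(name): a dict with "mtx" (3x3 intrinsics, pixels), "dist_coeffs" ([k1, k2, p1, p2, k3] as OpenCV has them; the pictures are not rectified), "T" (4x4, takes a point from camera to world coordinates). Camera axes: x right, y down, z forward; pixel columns grow to the right and rows downward; lengths in m; the calibration is good to about 2 mm. A picture is of the moment at which its call begins: read the wrist's pose just before it. camera_params takes no time and is no camera call; for the wrist camera it gives the pose at the moment of the call.
- ctrl.close_job(): hands the job in; it is judged then, once.
The state is a dict: "time": time; "joint_positions": joint angles; "qd": joint speeds; "joint_torque": joint torques, N m; "position": TCP position; "tool_rot": TCP orientation; "ft_force": force on the tool from outside, world axes, zero at the start; "torque": the same for the moment, N m; "grip_width": opening from 0.0 (shut) to 1.0 (fully open); "grip_force": force on a finger pad.
Only numpy, scipy, OpenCV 4.12 (cv2) and the standard library are available. Lean on these libraries where they do the work, as an engineer would, in place of code of your own. Each camera call takes 0.05 s, during which the arm holds its last target. There are 200 camera calls.

### The job

The blade carrier lies loose on the setting nest next to the wire cutting machine. With your fingertips push it flat against the long rail, then, keeping it against the rail, slide it along into the corner pocket until it sits square and snug against both the rail and the end stop, ready to be gauged. Only push it: do not lift it off the plate or tip it, leave the rollers and the bush where they stand, and finish with the hand clear.

Things in the scene. Friction and masses are not known exactly. Their poses are not given: they have to be found in the camera images.
- nest: Setting nest, fixed on the bench: aluminium plate 140 (x) by 260 (y) by 10 mm with steel bars on top. Origin on the bench; in its own axes the plate spans x -85 to +55, y -130 to +130 mm, top at z = 10. A dial gauge 72 mm tall stands past the end stop at y = 130 to 170 mm. Rail on the +x side, end stop across the +y end, pocket in the corner between them.
- rail (a point): Middle of the rail's inner top edge (nest x = +35, y = 0, z = +20 mm), axes as the nest's. The rail runs along y for the plate's whole length, 16 mm wide, its inner face at nest x = +35 mm, standing 10 mm above the plate.
- pocket (a point): Where the centre of the carrier's underside lies when it touches both rail and end stop: on the plate's top, axes as the nest's (nest x = +15, y = +85, z = +10 mm). The end stop's inner face is 25 mm from it in +y (nest y = +110) and stands 10 mm above the plate. The pocket is 44 mm wide and open towards -y.
- lip (a point): Inner top edge of the short lip that closes the pocket's near side, at its inner end (nest x = -9, y = +85, z = +18 mm), axes as the nest's. The lip is a bar 10 mm wide and 8 mm high from here to the end stop; its mouth flares away from the rail to about nest x = -26, y = +69 mm.
- carrier: Blade carrier: loose dark block 40 (x) by 50 (y) by 24 mm high, about 0.18 kg; a blade and two screws on top are for show (35 mm over all): push its sides. Origin at the centre of its underside. Lies flat near the plate's -y end, off the rail, turned up to 0.5 rad. Its 50 mm sides go along the rail, either way round. Slides with a few newtons.
- roller_tall: Bystander: yellow feed roller standing on the bench on the robot's side of the nest, 40 mm across, 48 mm high with its hub. Origin under its centre.
- roller_short: Bystander: yellow feed roller standing on the bench beyond the rail, 40 mm across, 34 mm high with its hub. Origin under its centre.
- bush: Bystander: brass bush (tube) standing on the bench beyond the rail, 26 mm across, 24 mm high. Origin under its centre.
Mind the look-alikes: they are no part of the job. What is shaped like the carrier but purple or turquoise is not meant.

How it is judged:
By the outcome, as a careful person would: the job done as asked, in the order asked, and still so for the second after the job is handed in, with the robot touching nothing.
It also fails if it takes over 56 s, if anything falls off the work surface, if the arm or the gripper's body presses on something with over 40 N, if the wrist force passes 120 N, or if a joint passes its speed limit or range.

## Working session

There is one attempt and no reset: what is moved stays moved. The work goes in short steps, Python scripts to look and compute and a shell command to move; the robot and the scene stay as the last step left them, time stands still between calls to the robot, and variables do not carry over. Pictures are saved under pics/ and viewed, at most 10 in all, crops included, and the job is handed in when it is done.

```bash
mkdir -p pics
cat > h.py <<'E'
import numpy as np,cv2
from bench import ctrl
def ray(name,px):
    p=ctrl.camera_params(name);K=np.array(p["mtx"]);d=np.array(p["dist_coeffs"],float);T=np.array(p["T"])
    n=cv2.undistortPoints(np.array(px,float).reshape(-1,1,2),K,d).reshape(-1,2)
    return T[:3,3],np.c_[n,np.ones(len(n))]@T[:3,:3].T
def plane(name,px,z):
    o,r=ray(name,px);return o+r*((z-o[2])/r[:,2])[:,None]
def proj(name,P):
    p=ctrl.camera_params(name);T=np.linalg.inv(np.array(p["T"]))
    return cv2.projectPoints(np.array(P,float),cv2.Rodrigues(T[:3,:3])[0],T[:3,3],np.array(p["mtx"]),np.array(p["dist_coeffs"],float))[0].reshape(-1,2)
def save(name,f):
    im,d=ctrl.get_image(name);cv2.imwrite("pics/"+f+".png",im[:,:,::-1]);np.save("pics/"+f+".npy",d);return im,d
E
python3 - <<'E'
from h import *
for n in ["scene","side","wrist"]:
    save(n,n+"0");print(n,np.round(ctrl.camera_params(n)["T"],3).tolist())
E
```

```text
scene [[-0.322, 0.615, -0.719, 1.035], [0.947, 0.209, -0.245, 0.142], [0.0, -0.76, -0.65, 0.481], [0.0, 0.0, 0.0, 1.0]]
side [[0.742, -0.373, 0.556, 0.198], [-0.67, -0.429, 0.606, -0.399], [0.013, -0.822, -0.569, 0.424], [0.0, 0.0, 0.0, 1.0]]
wrist [[1.0, 0.001, -0.002, 0.65], [0.0, -0.964, -0.265, 0.073], [-0.002, 0.265, -0.964, 0.383], [0.0, 0.0, 0.0, 1.0]]
```

View pics/scene0.png

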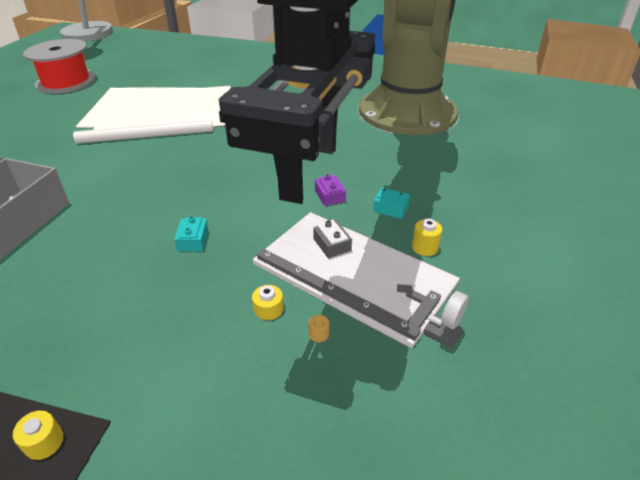

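View pics/wrist0.png

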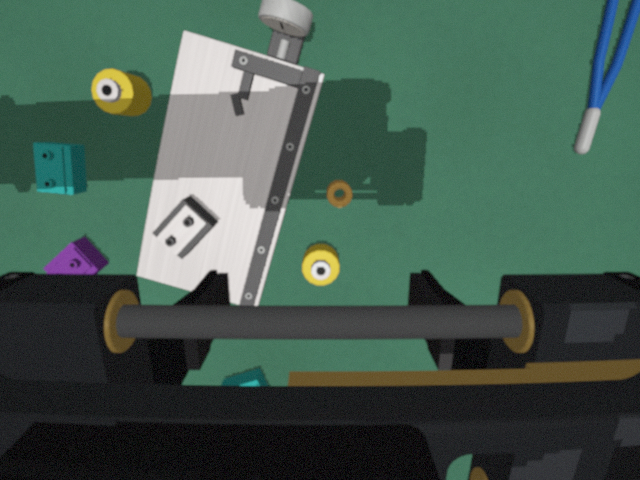

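The target candidates are the dark block with a grey blade (scene 332,237; wrist 185,227), a purple one (scene 330,190; wrist 75,257), and turquoise ones (scene 191,233 and 392,202; wrist 60,168 and 245,380). By the description it is the dark one on the nest. I'll check it in a close crop.

Run:
```python
from h import *
im=cv2.imread("pics/wrist0.png")
c=cv2.resize(im[20:315,120:345],None,fx=2.6,fy=2.6,interpolation=cv2.INTER_CUBIC)[:600*2]
c=cv2.resize(im[20:315,120:345],None,fx=2,fy=2,interpolation=cv2.INTER_CUBIC)
cv2.imwrite("pics/c1.png",c)
s=ctrl.get_state();print(s["time"],s["tool_rot"],s["position"])
a=np.array
print("plate",np.round(plane("wrist",[(184,31),(137,276)],.01)*1e3,1).tolist())
print("rail screws",np.round(plane("wrist",[(306,89),(290,146),(275,200),(261,250),(248,296)],.02)*1e3,1).tolist())
```

```text
0.15 [-2.22071108e+00 -2.22079446e+00  1.76484411e-03] [ 6.49607512e-01 -4.16718572e-05  2.35708931e-01]
plate [[521.6, 171.7, 10.0], [445.7, -76.5, 10.0]]
rail screws [[637.4, 116.9, 20.0], [621.4, 64.2, 20.0], [605.1, 10.8, 20.0], [588.7, -42.4, 20.0], [572.1, -95.2, 20.0]]
```

View pics/c1.png

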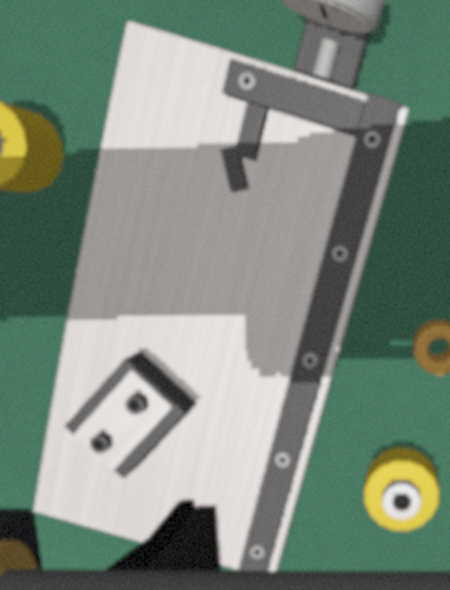

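The crop confirms the dark block with a light blade and two screws (wrist about 183,227), turned about 0.43 rad from the rail. The rail runs from (248,296) to (306,89).

Run:
```python
from h import *
yaw=-.298;R=np.array([[np.cos(yaw),-np.sin(yaw)],[np.sin(yaw),np.cos(yaw)]]);O=np.array([564.,23.4])
c=np.array([(69,428),(138,350),(196,404),(122,476)])/2+[120,20]
P=plane("wrist",c,.034)[:,:2]*1e3
N=(P-O)@R
print(N.round(1).tolist(),P.round(1).tolist());
for i in range(4): d=P[(i+1)%4]-P[i];print(np.hypot(*d).round(1),np.degrees(np.arctan2(d[1],d[0])).round(1))
print("centre",P.mean(0),N.mean(0))
h=cv2.imread("pics/wrist0.png");d=np.load("pics/wrist0.npy")
# depth-based check: points 27..50mm high around the block
v,u=np.mgrid[200:280,130:240];dd=d[v,u].ravel();o,r=ray("wrist",np.c_[u.ravel(),v.ravel()])
Q=(o+r*dd[:,None]/1.0*1)  # r has unit z in cam
Q=Q[(dd>0)&(Q[:,2]>.028)&(Q[:,2]<.05)]
if len(Q)>20:
    q=cv2.minAreaRect((Q[:,:2]*1e3).astype(np.float32));print(len(Q),q)
for p in [(-20,-130,10),(35,110,20),(-85,-130,10)]: print(proj("scene",[[*((O+R@p[:2])/1e3),p[2]/1e3]]))
```

```text
[[-64.0, -66.4], [-38.1, -17.0], [-4.6, -35.1], [-32.9, -83.5]] [[483.3, -21.2], [522.5, 18.3], [549.3, -8.8], [508.1, -46.8]]
55.7 45.2
38.1 -45.4
56.0 -137.4
35.5 134.1
centre [515.80571814 -14.63589239] [-34.9024705  -50.50975615]
1937 ((511.95574951171875, -16.919021606445312), (50.63850021362305, 40.56605911254883), 45.39539337158203)
[[285.12983287 232.01431646]]
[[407.33477193 320.21582254]]
[[310.35173818 211.50846444]]
```

```bash
python3 -m inch '[[-40,2,-20,0,0,9],[-80,4,-50,0,0,18],[-120,6,-90,0,0,27],[-150,8,-130,0,0,36],[-167,10,-165,0,0,45],[-167,10,-165,0,0,45],[-167,10,-165,0,0,45]]' 12
python3 - <<'E'
from h import *
s=ctrl.get_state();print(s["joint_positions"])
save("side","side1")
E
```

```text
time: 1.02
position: [0.4849, 0.01, 0.073]
tool_rot: [1.205, 2.898, 0.002]
ft_force: [-0.1, 0.1, 0.6]
grip_width: 0.286
grip_force: 0.0
[ 0.08223985  0.12889318 -0.16638227  2.03385291  0.02573309  0.9779246
  0.68560195]
```

View pics/side1.png

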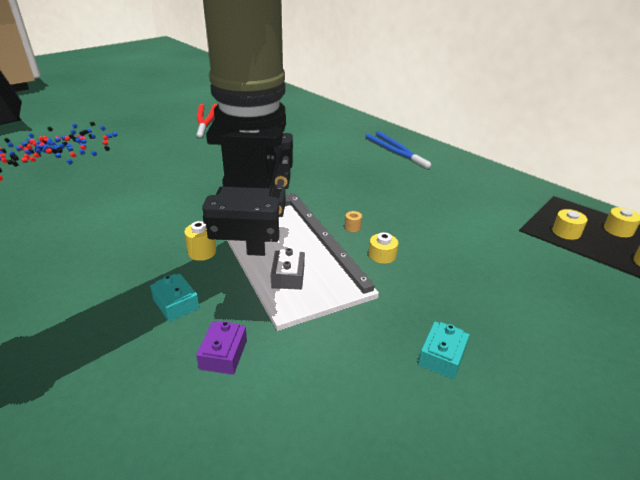

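The side view shows the shut-ish fingertips at (258,250) behind the carrier (288,268), lined up with its near long side. I'll go down and work out the push rows.

```bash
python3 -m inch '[[0,0,-20,0,0,0],[0,0,-35,0,0,0],[0,0,-45,0,0,0],[0,0,-45,0,0,0]]' 12
python3 - <<'E'
import numpy as np
yaw=-.298;R=np.array([[np.cos(yaw),-np.sin(yaw)],[np.sin(yaw),np.cos(yaw)]]);O=np.array([564.,23.4])
for k in np.arange(0,1.01,.1):
    th=-27.7*(1-k);t=np.radians(th);C=np.array([-38+53*k,-54]);p=C-29.5*np.array([np.cos(t),np.sin(t)])
    print(k.round(1),(O+R@p-[485,10]).round(1),round(27.7*k,1))
E
```

```text
time: 1.58
position: [0.4828, 0.01, 0.0261]
tool_rot: [-1.202, -2.901, 0.001]
ft_force: [0.6, -1.0, 0.8]
grip_width: 0.137
grip_force: 0.0
0.0 [ 5.9 -6.3] 0.0
0.1 [10.  -8.9] 2.8
0.2 [ 14.1 -11.5] 5.5
0.3 [ 18.3 -14.2] 8.3
0.4 [ 22.5 -16.9] 11.1
0.5 [ 26.8 -19.7] 13.8
0.6 [ 31.2 -22.5] 16.6
0.7 [ 35.6 -25.3] 19.4
0.8 [ 40.1 -28.2] 22.2
0.9 [ 44.7 -31.1] 24.9
1.0 [ 49.3 -34. ] 27.7
```

```bash
python3 -m inch '[[4,-3,2,0,0,0],[8,-6,2,0,0,0],[12,-9,2,0,0,3],[16,-11.5,2,0,0,5.5],[20,-14,2,0,0,8],[24.5,-17,2,0,0,11],[29,-20,2,0,0,14],[33,-22.5,2,0,0,16.5],[37.5,-25,2,0,0,19.5],[42,-28,2,0,0,22],[42,-28,2,0,0,22]]' 12
python3 - <<'E'
from h import *
save("side","side2");save("scene","scene2")
a=cv2.imread("pics/side2.png")[180:340,180:420];b=cv2.imread("pics/scene2.png")[180:340,230:470]
cv2.imwrite("pics/c2.png",cv2.resize(np.vstack([a,b]),None,fx=1.8,fy=1.8,interpolation=cv2.INTER_CUBIC))
E
```

```text
time: 2.95
position: [0.5257, -0.0185, 0.0289]
tool_rot: [0.628, 3.077, 0.0]
ft_force: [0.2, 0.2, -0.5]
grip_width: 0.138
grip_force: 0.0
```

View pics/c2.png

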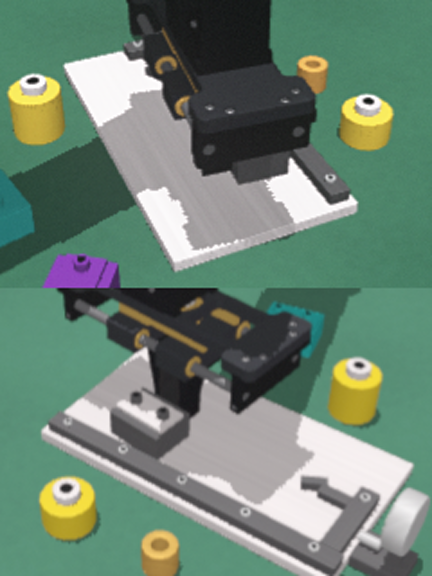

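The scene crop shows the carrier at crop (150,420), nearly parallel to the rail and a few mm off it, with the fingers on its near side towards +y. I'll measure before squeezing.

```bash
cat >> h.py <<'E'
yaw=-.298;R=np.array([[np.cos(yaw),-np.sin(yaw)],[np.sin(yaw),np.cos(yaw)]]);O=np.array([564.,23.4])
def cloud(name,d,lo,hi,box):
    v,u=np.mgrid[0:480,0:640];o,r=ray(name,np.c_[u.ravel(),v.ravel()]);dd=d.ravel();Q=(o+r*dd[:,None])*1e3
    N=(Q[:,:2]-O)@R
    m=(dd>0)&(Q[:,2]>lo)&(Q[:,2]<hi)&(N[:,0]>box[0])&(N[:,0]<box[1])&(N[:,1]>box[2])&(N[:,1]<box[3])
    return N[m],Q[m,2]
def carrier(name,d,lo=29,hi=37,box=(-20,40,-110,120)):
    N,z=cloud(name,d,lo,hi,box);q=cv2.minAreaRect(N.astype(np.float32));print(name,len(N),np.round(np.median(z),1),q,"pct",np.percentile(N,[1,50,99],axis=0).round(1).tolist())
E
python3 - <<'E'
from h import *
d=np.load("pics/scene2.npy")
for b in [(-15,40,-110,-20)]: carrier("scene",d,box=b); carrier("scene",d,20,26,box=b)
s=ctrl.get_state();print("tcp nest",(np.array(s["position"][:2])*1e3-O)@R)
N,z=cloud("scene",d,18.,22,(30,55,-90,90));print("rail top",np.percentile(N,[1,99],axis=0),np.median(z))
E
```

```text
scene 540 34.3 ((6.050621032714844, -55.91064453125), (51.830482482910156, 44.533058166503906), 84.60922241210938) pct [[-14.6, -81.3], [16.9, -50.9], [29.6, -30.2]]
scene 216 21.5 ((23.28388786315918, -67.69056701660156), (50.496253967285156, 86.7105712890625), 10.988895416259766) pct [[-7.8, -106.4], [27.9, -47.2], [39.9, -22.7]]
tcp nest [-24.78392055 -51.11104209]
rail top [[ 34.8230517  -87.47857344]
 [ 51.53832227  88.5365118 ]] 19.910665566877345
```

```bash
python3 -m inch '[[3,-1.5,0,0,0,2],[6,-3,0,0,0,4],[8,-4,0,0,0,6],[9,-4.5,0,0,0,6],[9,-4.5,0,0,0,6]]'; python3 -m inch '[[0.5,-0.15,0,0,0,0],[1,-0.3,0,0,0,0],[1,-0.3,0,0,0,0]]'
```

```text
time: 3.68
position: [0.5328, -0.0222, 0.0283]
tool_rot: [-0.464, -3.104, 0.0]
ft_force: [-4.3, 1.8, 3.6]
grip_width: 0.138
grip_force: 2.5
time: 4.05
position: [0.5328, -0.0222, 0.0282]
tool_rot: [-0.463, -3.102, 0.0]
ft_force: [-7.5, 1.0, 4.9]
grip_width: 0.135
grip_force: 3.7
```

```bash
python3 -m inch '[[1,-0.3,0,0,0,0],[2,-0.6,0,0,0,0],[3,-1,0,0,0,0],[3,-1,0,0,0,0],[3,-1,0,0,0,0]]'
python3 - <<'E'
from h import *
im,d=save("scene","scene3");carrier("scene",d,box=(-4,40,-110,-20))
s=ctrl.get_state();print("tcp nest",(np.array(s["position"][:2])*1e3-O)@R)
E
```

```text
time: 4.68
position: [0.5329, -0.0222, 0.0276]
tool_rot: [-0.461, -3.096, 0.0]
ft_force: [-13.3, 3.4, 9.6]
grip_width: 0.14
grip_force: 7.1
scene 517 34.4 ((16.22093963623047, -54.8504753112793), (51.284420013427734, 40.42142868041992), 89.98442840576172) pct [[-3.7, -78.7], [26.4, -51.0], [35.9, -29.5]]
tcp nest [-16.33293472 -52.71240989]
```

```bash
python3 -m inch '[[-5,1.5,0,0,0,0],[-12,4,0,0,0,0],[-20,6,0,0,0,0],[-20,6,0,0,0,0],[-20,6,20,0,0,0],[-20,6,55,0,0,0],[-20,6,55,0,0,0]]'; python3 -m inch '[[2,-6,0,0,0,-9],[5,-12,0,0,0,-18],[8,-20,0,0,0,-27],[12,-28,0,0,0,-36],[16,-36,0,0,0,-45],[20,-44,0,0,0,-54],[24,-50,0,0,0,-63],[27,-55,0,0,0,-72],[31,-59,0,0,0,-81],[31,-59,0,0,0,-90],[31,-59,0,0,0,-90]]' 0
python3 - <<'E'
from h import *
s=ctrl.get_state();print("tcp nest",(np.array(s["position"][:2])*1e3-O)@R)
save("side","side4");im,d=save("scene","scene4");carrier("scene",d,box=(-15,50,-110,0))
a=cv2.imread("pics/side4.png")[150:350,180:440];b=cv2.imread("pics/scene4.png")[150:350,220:480]
cv2.imwrite("pics/c4.png",cv2.resize(np.vstack([a,b]),None,fx=1.5,fy=1.5,interpolation=cv2.INTER_CUBIC))
E
```

```text
time: 5.6
position: [0.5208, -0.018, 0.0866]
tool_rot: [0.464, 3.1, 0.001]
ft_force: [-0.2, 0.2, 1.0]
grip_width: 0.137
grip_force: 0.0
time: 6.98
position: [0.5487, -0.0769, 0.0828]
tool_rot: [-2.524, -1.871, 0.001]
ft_force: [-0.8, -1.1, -0.5]
grip_width: 0.006
grip_force: 0.0
tcp nest [  14.84893491 -100.37590926]
scene 517 34.3 ((15.489912986755371, -54.20357131958008), (41.41889953613281, 51.08763122558594), 0.535338819026947) pct [[-4.6, -78.9], [25.7, -51.9], [35.9, -29.5]]
```

View pics/c4.png

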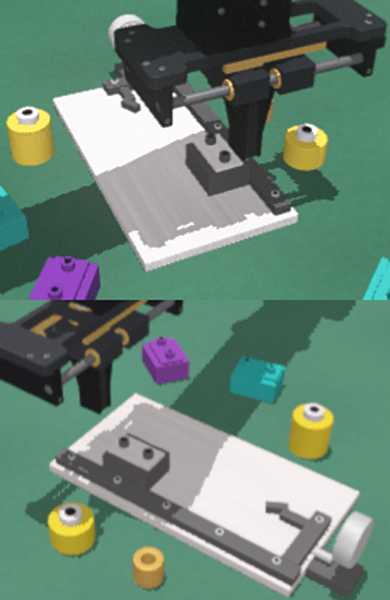

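The carrier is flush on the rail (angle 0.5°) and the shut fingers are on its -y side. I'll go down and slide it.

```bash
python3 -m inch '[[0,0,-30,0,0,0],[0,0,-54,0,0,0],[0,0,-54,0,0,0],[1.2,3.8,-54,0,0,0],[2.3,7.6,-54,0,0,0],[3.5,11.5,-54,0,0,0],[4.4,14.3,-54,0,0,0],[4.4,14.3,-54,0,0,0]]'; python3 -m inch '[[2,5.5,0,0,0,0],[4,11,0,0,0,0],[5.5,16.5,0,0,0,0],[7,22.5,0,0,0,0],[9,28.5,0,0,0,0],[11,34,0,0,0,0],[12.5,40,0,0,0,0],[14.5,46,0,0,0,0],[16,51.5,0,0,0,0],[18,57,0,0,0,0],[18,57,0,0,0,0]]'
python3 - <<'E'
from h import *
s=ctrl.get_state();print("tcp nest",(np.array(s["position"][:2])*1e3-O)@R)
im,d=save("scene","scene5");carrier("scene",d,box=(-15,50,-20,80))
E
```

```text
time: 8.07
position: [0.5537, -0.0621, 0.0298]
tool_rot: [2.525, 1.869, 0.001]
ft_force: [-0.0, 0.1, -0.2]
grip_width: 0.002
grip_force: 0.0
time: 9.45
position: [0.5717, -0.0045, 0.0296]
tool_rot: [-2.524, -1.87, -0.001]
ft_force: [-0.1, -0.7, 0.2]
grip_width: 0.006
grip_force: 0.0
tcp nest [ 15.51739769 -24.46240277]
scene 635 34.5 ((15.333030700683594, 8.72982406616211), (56.6786994934082, 42.217281341552734), 89.69105529785156) pct [[-4.8, -17.7], [24.8, 14.0], [35.6, 36.7]]
```

```bash
python3 -m inch '[[2,5.5,0,0,0,0],[4,11.5,0,0,0,0],[5.5,17,0,0,0,0],[7.5,23,0,0,0,0],[9,28.5,0,0,0,0],[11,34,0,0,0,0],[13,40,0,0,0,0],[14.5,46,0,0,0,0],[16.5,51.5,0,0,0,0],[18.5,57,0,0,0,0],[20,62,0,0,0,0],[20,62,0,0,0,0]]'
python3 - <<'E'
from h import *
s=ctrl.get_state();print("tcp nest",(np.array(s["position"][:2])*1e3-O)@R)
im,d=save("scene","scene6");carrier("scene",d,box=(-15,50,45,120))
b=cv2.imread("pics/scene6.png")[200:360,330:490]
cv2.imwrite("pics/c6.png",cv2.resize(b,None,fx=3,fy=3,interpolation=cv2.INTER_CUBIC))
E
```

```text
time: 11.0
position: [0.5919, 0.0574, 0.0297]
tool_rot: [2.525, 1.87, 0.002]
ft_force: [0.1, 1.3, -0.7]
grip_width: 0.004
grip_force: 0.0
tcp nest [16.64347418 40.68909556]
scene 731 34.5 ((15.086941719055176, 73.62033081054688), (43.25624084472656, 56.45028305053711), 0.28203529119491577) pct [[-4.9, 48.1], [24.9, 78.1], [35.5, 101.7]]
```

View pics/c6.png

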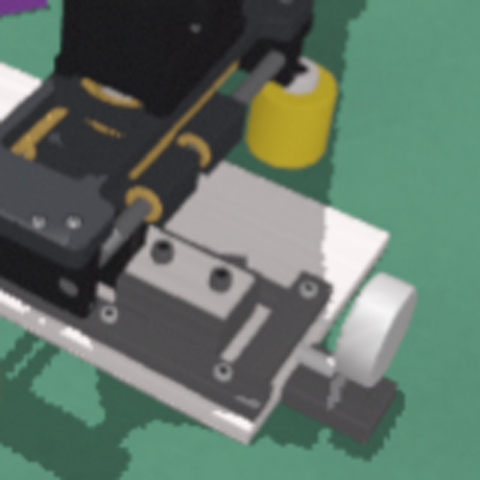

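The carrier is in the pocket mouth against the rail, with a strip of plate still showing before the end stop (crop 245,330), about 8 mm.

```bash
python3 -m inch '[[1,3,0,0,0,0],[2,6,0,0,0,0],[2.5,8,0,0,0,0],[3,9.5,0,0,0,0],[3.5,10.5,0,0,0,0],[3.5,10.5,0,0,0,0]]'; python3 -m inch '[[0.5,1,0,0,0,0],[1.5,2,0,0,0,0],[2,3,0,0,0,0],[2,3,0,0,0,0],[2,3,0,0,0,0]]'
python3 - <<'E'
from h import *
s=ctrl.get_state();print("tcp nest",(np.array(s["position"][:2])*1e3-O)@R, "F nest",R.T@np.array(s["ft_force"])[:2])
im,d=save("scene","scene7");carrier("scene",d,box=(-15,50,55,125))
E
```

```text
time: 11.8
position: [0.5944, 0.0654, 0.0296]
tool_rot: [2.526, 1.867, -0.003]
ft_force: [-2.2, -3.9, 3.3]
grip_width: 0.007
grip_force: 2.5
time: 12.42
position: [0.5947, 0.0654, 0.0292]
tool_rot: [2.527, 1.865, -0.012]
ft_force: [-6.5, -8.6, 6.2]
grip_width: 0.004
grip_force: 5.4
tcp nest [16.99861907 49.2077569 ] F nest [ -3.70729834 -10.10785551]
scene 734 34.5 ((15.2078857421875, 82.70877075195312), (54.89454650878906, 41.661590576171875), 89.78892517089844) pct [[-4.9, 57.0], [25.1, 86.4], [35.3, 109.7]]
```

Seated: the end-stop reaction is 10 N and the TCP stopped at the predicted depth. I'll back off, lift and check.

```bash
python3 -m inch '[[-1.5,-4.5,0,0,0,0],[-3,-9.5,0,0,0,0],[-6,-19,0,0,0,0],[-9,-30,0,0,0,0],[-9,-30,0,0,0,0],[-9,-30,30,0,0,0],[-9,-30,80,0,0,0],[-20,-70,110,0,0,0],[-30,-110,130,0,0,0],[-30,-110,130,0,0,0],[-30,-110,130,0,0,0]]'
python3 - <<'E'
from h import *
im,d=save("scene","scene8");carrier("scene",d,box=(-15,50,45,125))
im,d=save("wrist","wrist8");carrier("wrist",d,box=(-15,50,45,125))
p=proj("wrist",[[*((O+R@[15,85])/1e3),.03]])[0].astype(int);print(p)
a=cv2.imread("pics/scene8.png")[220:360,340:480]
x0,y0=max(p[0]-70,0),max(p[1]-70,0)
b=cv2.imread("pics/wrist8.png")[y0:y0+140,x0:x0+140];b=cv2.resize(b,(140,140))
cv2.imwrite("pics/c8.png",cv2.resize(np.hstack([a,b]),None,fx=2.8,fy=2.8,interpolation=cv2.INTER_CUBIC))
E
```

```text
time: 13.85
position: [0.5669, -0.0391, 0.1595]
tool_rot: [-2.525, -1.869, -0.001]
ft_force: [-0.3, 1.0, -0.5]
grip_width: 0.005
grip_force: 0.0
scene 695 34.4 ((15.255386352539062, 84.99687194824219), (50.08589553833008, 42.34040832519531), 89.49303436279297) pct [[-5.1, 60.9], [24.6, 87.8], [35.3, 109.7]]
wrist 3493 35.1 ((14.028989791870117, 83.06307220458984), (45.8380126953125, 40.19517135620117), 89.85526275634766) pct [[-5.6, 60.4], [14.1, 83.2], [33.8, 105.1]]
[311  33]
```

View pics/c8.png

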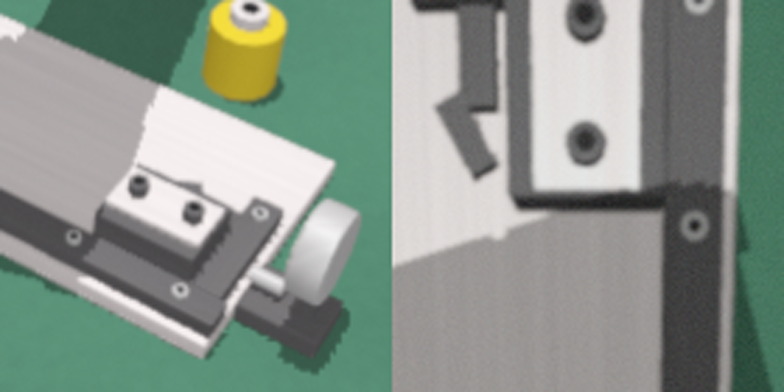

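The carrier is square in the corner: there is no plate gap at the rail (crop 665,120) or the end stop (crop 225,245). Its centre measures (15.3, 85.0) mm in the nest, the hand is clear, and the rollers and bush have not moved.

```bash
python3 -c "
from bench import ctrl
print(ctrl.close_job())"
```

```text
the job is handed in; nothing more can be done
None
```

The carrier was pushed flat to the rail, slid along it into the corner pocket, and sits square against the rail and end stop with the hand clear; the job is handed in at about 14 s of robot time.

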